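# Open a child-resistant medicine box with its pair of release buttons

### The arm

A 7-joint arm with a two-finger parallel gripper is mounted at the origin on a cart in front of the work surface, level with it; the furniture and walls round the work are solid. World frame = base frame: x ahead of the robot, y to its left, z up, the work surface at z = 0. Lengths are in m, angles in rad, forces in N, time in s.
With the tool pointing down it reaches from about 0.425 to 0.925 m from the base axis. Payload 6.8 kg.
Tool frame: the origin (TCP) lies on the front face of the gripper's body, between the roots of the fingers; the fingertips stand 73 mm ahead of it and the grasp point (between the pads) lies 54 mm ahead of it; z points along the fingers, y is the direction in which the jaws open and shut (so a half turn about z gives the same grasp; the last joint's range is limited). The gripper opens to 85 mm and grips with 20 to 120 N. Pads are 22 mm wide; open, the fingers measure 114 mm over their backs; the gripper's body (76 mm by 85 mm) begins 54 mm behind the grasp point. The pads swing forward as they close: fully open they stand 13 mm farther back than shut.
Start: joints at [1.024, 0.477, 0.022, 1.555, -0.011, 1.109, -0.083], TCP at [0.287, -0.611, 0.304] pointing down, gripper open.
Joint ranges: [-2.96, 2.96], [-0.34, 2.1], [-1.41, 1.46], [0.24, 2.44], [-1.37, 4.51], [0.17, 1.92], [-2.96, 2.96]. Speed limits (rad/s): [2.39, 2.39, 3.14, 3.14, 3.14, 3.14, 3.14].

### API

Orientations are given as a rotation vector (axis times angle).
In Python, from bench import * gives the robot as it stands.
- The arm moves only by the tool jog_arm, never from a script. Its argument "plan" is a list of rows, each a list of 2 entries, a list of its own where there are three numbers: the shift along the world's x, y, z in cm, then the turn about the world's z in rad. In form: [[[tx, ty, tz], twist], ...]. A call has 1 to 12 rows; each row shifts and turns the commanded pose from where the row before left it; what a row does not reach is not made up. A row lasts 1/10 s, in which the tool goes at most 50 mm and 8.59 degrees, less where a joint would pass 70% of its speed; a pose out of reach is approached as far as the arm can. A call is refused whole if a number of a shift passes 5 or a number of a turn 0.15, either way. A call with a gripper value outside its range is refused whole. "hand" is the finger opening in cm, from 0 to 8.54, set as the call begins (left out, the last holds). The fingers move at their own pace and stop on an object; "grip_force" is the grip in N (left out, the last holds). Time passes only in rows, so rows that do not move let the fingers close. It gives the time, the measured TCP pose, the force and the opening at its end, in the units of the state.
- get_obs(): the state, without advancing time (a new reading comes with each control period).
- grab_frame(name): name is "scene" or "top" or "wrist"; returns the picture (384x512x3 uint8, red, green, blue); there is no depth.
- get_calibration(name): a dict with "intrinsics" (3x3 intrinsics, pixels), "xyz" and "orientation" of the camera in the world. Camera axes: x right, y down, z forward; pixel columns grow to the right and rows downward; lengths in m; the calibration is good to about 2 mm. A picture is of the moment at which its call begins: read the wrist's pose just before it. get_calibration takes no time and is no camera call; for the wrist camera it gives the pose at the moment of the call.
- hand_in(): hands the job in, once; it reports no verdict.
The state is a dict: "clock": time; "joints": joint angles; "qvel": joint speeds; "tau": joint torques, N m; "tcp_pos": TCP position; "orientation": TCP orientation; "contact_force": force on the tool from outside, world axes, zero at the start; "moment": the same for the moment, N m; "grip_width": finger opening in m.
Only numpy, scipy, OpenCV 4.12 (cv2) and the standard library are available. Lean on these libraries where they do the work, as an engineer would, in place of code of your own. Each camera call takes 0.05 s, during which the arm holds its last target. There are 200 camera calls.

### The job

Open the child-resistant medicine box on the worktop: press its two orange release buttons down together with the two fingertips and keep both down until the lid has come up on its spring and stopped, then let go and push the lid on up with a fingertip until it stands steeply open, at about 70 degrees or more. Do it by touch alone: do not lift the box or shove it along, take nothing out of it, and leave the things around it where they stand.

Things in the scene. Friction and masses are not known exactly. Their poses are not given: they have to be found in the camera images.
- medicine_box: White to light grey box loose on the worktop on rubber feet, 1.2 to 1.7 kg; 156 mm deep (its x), 220 wide (y), 98 high. Origin: centre of the underside; x runs from its front (button side, facing the robot) to its hinge side, y to its left as seen from the robot, z up. A fixed deck (x -78 to -32) at height 97 carries the buttons; flush behind it lies the blue lid with a green cross.
- left_button_top (a point): Centre of the top face of the left orange button: box x -57, y +33, height 105 mm, 8 mm proud of the deck; moves with the button. The face is 26 mm (box x) by 30 (box y). The buttons are 66 mm apart between centres along the box's y; 14 mm lie between them and the lid. Each frees its own hook on the lid only while it is down, so one alone, or one after the other, opens nothing.
- right_button_top (a point): The same for the right orange release button, at box x = -57, y = -33 mm.
- left_button (a joint): How far the left button is pressed, m: 0 up, 0.005 fully down (against a solid stop, 3 mm proud of the deck). It springs back; about 1.2 N starts it, 4.2 N holds it fully down. The hook is clear from about 0.0035.
- right_button (a joint): The same for the right button.
- lid (a joint): Lid angle, rad: 0 shut and latched, 1.65 at its stop just past upright. While both hooks are clear a damped spring lifts the lid in about 2 s to about 0.45, where it stops ajar. From there the stiff, damped hinge moves only when pushed (2 to 5 N at the front edge) and stays where it is left. Hinge line: along the box's y at box x +74, z 92 mm.
- lid_edge (a point): Middle of the lid's free front edge (half way through the 6 mm thickness), 104 mm from the hinge line; moves with the lid. Shut, it is at box x -30, height 94 mm; ajar it stands about 45 mm higher and 12 mm farther back. The lid is 220 mm wide. Wall cupboards hang over the back of the worktop, underside at 380 mm, fronts some 40 mm behind the hinge line.
- grey_cap_bottle: Small white pill bottle with grey cap, 45 x 78 mm, standing loose inside the box in its left or right half. Origin: centre of its underside.
- blue_cap_tub: White and blue vitamin tub, 63 x 83 mm, standing loose inside the box in the other half. Origin: centre of its underside.
- dark_bottle: Dark supplement bottle with white cap, 57 x 108 mm, standing loose beside the box, on its left or right. Origin: centre of its underside.
- dropper_bottle: Amber dropper bottle, 33 x 102 mm, standing loose on the other side of the box. Origin: centre of its underside.
- lemon: Lemon, 78 x 55 x 56 mm, on the white chopping board behind the box. Origin: its underside.
- teaspoon: Steel teaspoon, 130 mm long, on the same board. Origin: its underside.

How it is judged:
On the way:
1. both buttons held down together by the fingers while the lid rises on its spring (value of joint each of left_button, right_button above 0.003 m and value of joint lid between 0.3 and 0.7 rad and contact force between the fingers and medicine_box above 1 N), for 0.1 s.
At the end, for the whole second after the job is handed in: The lid stands open at 1.1 rad or more and still, both buttons are up again, the box stands flat within 3 cm of where it was with both bottles upright in it, and the things round it are within 3 cm of where they stood (value of joint lid above 1.1 rad and velocity of joint lid between -0.05 and 0.05 rad/s and value of joint each of left_button, right_button below 0.001 m and distance of each of medicine_box, dark_bottle, dropper_bottle, teaspoon, lemon from where it was at the start of the episode below 0.03 m and angle between medicine_box's own z axis and vertical below 0.05 rad and linear speed of medicine_box below 0.02 m/s and horizontal distance between each of grey_cap_bottle, blue_cap_tub and medicine_box below 0.1 m and angle between each of grey_cap_bottle, blue_cap_tub's own z axis and vertical below 0.3 rad); the robot touches nothing.
It fails at once if the box is lifted, tipped or carried (height (world z) of medicine_box above 0.01 m or angle between medicine_box's own z axis and vertical above 0.12 rad).
It fails at once if the box is shoved more than 5 cm along the worktop (distance of medicine_box from where it was at the start of the episode above 0.05 m).
It fails at once if a bottle is lifted inside the box or out of it (z of any of grey_cap_bottle, blue_cap_tub in the frame of medicine_box above 0.025 m).
It fails at once if something beside the box is shoved or picked up (distance of any of dark_bottle, dropper_bottle, teaspoon, lemon from where it was at the start of the episode above 0.04 m).
It also fails if it takes over 48 s, if anything falls off the work surface, if the arm or the gripper's body presses on something with over 40 N, if the wrist force passes 120 N, or if a joint passes its speed limit or range.

## Working session

There is one attempt and no reset: what is moved stays moved. The work goes in short steps, Python scripts to look and compute and a tool call to move; the robot and the scene stay as the last step left them, time stands still between calls to the robot, and variables do not carry over. Pictures are saved under pics/ and viewed, about 8 in all and at most 12, crops included, and the job is handed in when it is done.

Besides the shell and the picture viewer there is one more tool, called after "Call:" as name([rows], argument=value, ...), one row to a line, values as JSON. jog_arm: Moves the arm, as the interface text tells. Its arguments: {"type":"object","properties":{"plan":{"type":"array","items":{"type":"array"}},"hand":{"type":"number"},"grip_force":{"type":"number"}},"required":["plan"]}

```bash
mkdir -p pics; python3 - <<'E'
from bench import *
import cv2
for n in ("top","scene"):
    im=grab_frame(n); cv2.imwrite(f"pics/{n}0.png",im[:,:,::-1]); c=get_calibration(n); print(n,c)
o=get_obs(); print({k:o[k] for k in("clock","tcp_pos","orientation","contact_force","grip_width")})
E
```

```text
top {'intrinsics': array([[429.76931508,   0.        , 258.80417134],
       [  0.        , 429.76931508, 195.40154615],
       [  0.        ,   0.        ,   1.        ]]), 'xyz': array([0.3002984 , 0.21436406, 1.20689826]), 'orientation': array([-2.12008119,  2.14135255, -0.16165874])}
scene {'intrinsics': array([[420.3449551 ,   0.        , 255.8384883 ],
       [  0.        , 420.3449551 , 194.84123945],
       [  0.        ,   0.        ,   1.        ]]), 'xyz': array([-0.00286147,  0.68185501,  0.95194611]), 'orientation': array([-1.04979259,  2.51722396, -0.90181496])}
{'clock': 0.1, 'tcp_pos': array([ 0.28657231, -0.61069766,  0.30303671]), 'orientation': array([-3.06475770e+00, -6.83426637e-01,  7.93295328e-04]), 'contact_force': array([ 0.27102179, -1.23146244,  0.23674571]), 'grip_width': 0.08546147865796762}
```

View pics/top0.png

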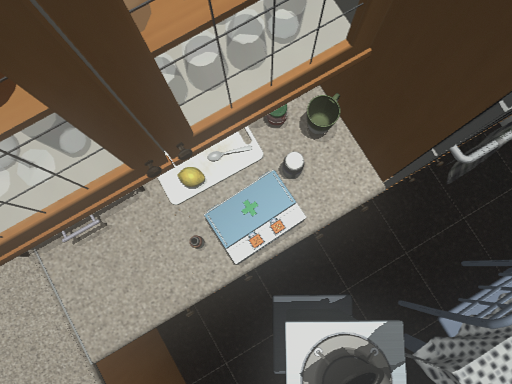

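View pics/scene0.png

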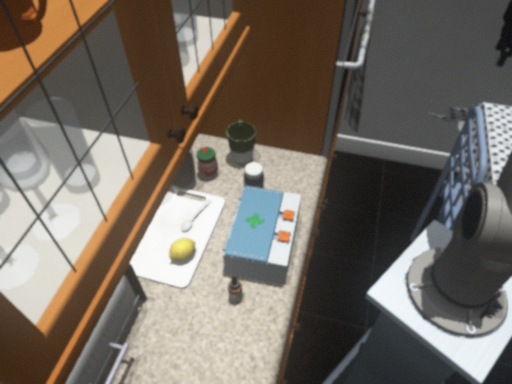

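The top view shows the box with its buttons at about (257,240) and (277,226), the dark bottle at (294,162), and the dropper at (197,241). The scene view shows the same buttons at about (288,214) and (285,236). Next I localise them.

```bash
cat > h.py <<'E'
import numpy as np, cv2
from scipy.spatial.transform import Rotation as R
from bench import *
def ray(c,uv,z):
    d=R.from_rotvec(c['orientation']).as_matrix()@np.linalg.inv(c['intrinsics'])@np.array([*uv,1.])
    p=np.array(c['xyz']); return p+d*(z-p[2])/d[2]
def proj(c,P):
    q=c['intrinsics']@(R.from_rotvec(c['orientation']).as_matrix().T@(np.array(P)-c['xyz'])); return q[:2]/q[2]
def blobs(im,lo,hi,n,amin=20):
    m=cv2.inRange(cv2.cvtColor(im,cv2.COLOR_RGB2HSV),lo,hi)
    m=cv2.morphologyEx(m,cv2.MORPH_CLOSE,np.ones((3,3)))
    N,l,s,ce=cv2.connectedComponentsWithStats(m)
    return [(s[i,4],ce[i],l==i) for i in range(1,N) if s[i,4]>amin]
E
python3 - <<'E'
from h import *
for n,roi in(("top",(230,210,70,45)),("scene",(265,195,40,60))):
    im=cv2.imread(f"pics/{n}0.png")[:,:,::-1].copy(); c=get_calibration(n)
    x,y,w,h=roi
    B=[]
    for a,ce,_ in blobs(im[y:y+h,x:x+w].copy(),(3,120,110),(18,255,255),2):
        p=ray(c,ce+[x,y],.105); B.append(p); print(n,a,ce+[x,y],p.round(4))
    if len(B)==2:
        print(np.linalg.norm(B[0]-B[1]))
    m=[b for b in blobs(im,(95,60,60),(110,255,255),1,800)]
    for a,ce,mk in m:
        print(a,ce)
        r=cv2.minAreaRect(cv2.findContours(mk.astype(np.uint8),0,2)[0][0]); 
        print([ray(c,u,.097).round(3) for u in cv2.boxPoints(r)])
c=get_calibration("top")
for nm,uv,z in(("dark",(294,160),.108),("drop",(196,240),.1),("lemon",(191,177),.05)): print(nm,ray(c,uv,z))
E
```

```text
top 102 [277.32352941 226.21568627] [0.4013 0.18   0.105 ]
top 103 [255.77669903 240.39805825] [0.3656 0.2355 0.105 ]
0.06609230102573456
3107 [249.47441262 208.92372063]
[array([0.433, 0.371, 0.097]), array([0.552, 0.185, 0.097]), array([0.461, 0.13 , 0.097]), array([0.345, 0.313, 0.097])]
scene 75 [288.16       214.73333333] [0.3972 0.1827 0.105 ]
scene 85 [283.47058824 235.87058824] [0.3619 0.2377 0.105 ]
0.06538000618428515
1192 [449.4966443  193.00755034]
[array([ 0.155, -0.028,  0.097]), array([ 0.236, -0.378,  0.097]), array([ 0.149, -0.383,  0.097]), array([ 0.083, -0.041,  0.097])]
2718 [254.24834437 224.40875644]
[array([0.43 , 0.371, 0.097]), array([0.56 , 0.178, 0.097]), array([0.453, 0.131, 0.097]), array([0.339, 0.325, 0.097])]
dark [0.57466    0.13352379 0.108     ]
drop [0.36839937 0.38936592 0.1       ]
lemon [0.54449458 0.41363388 0.05      ]
```

```bash
python3 - <<'E'
from h import *
o=get_obs(); M=R.from_rotvec(o['orientation']).as_matrix(); print(M.round(3))
y=M[:2,1]; a=np.arctan2(y[1],y[0]); t=np.arctan2(.0553,-.0354)
print("tool y ang",a,"target",t,"twist",[(t-a+k*np.pi) for k in(-2,-1,0,1)], "azimuth",np.arctan2(*o['tcp_pos'][1::-1]))
for n in("top","scene"):
    c=get_calibration(n); print(n,proj(c,(0,0,0)),proj(c,(.287,-.611,.3)),proj(c,(.1,0,0)))
E
```

```text
[[ 0.905  0.425 -0.001]
 [ 0.425 -0.905  0.001]
 [-0.    -0.002 -1.   ]]
tool y ang -1.131985360742204 target 2.1402121398870912 twist [np.float64(-3.010987806550291), np.float64(0.13060484703950204), np.float64(3.272197500629295), np.float64(6.413790154219088)] azimuth -1.1320466477727062
top [346.452157   380.27330322] [665.95624485 269.1416232 ] [344.88586024 340.98308209]
scene [454.85465973 289.79203168] [507.24720847  39.65076705] [419.19003747 264.59529589]
```

```bash
python3 - <<'E'
from h import *
a=cv2.imread("pics/top0.png")[60:260,312:512]; b=cv2.imread("pics/scene0.png")[0:200,270:470]
cv2.imwrite("pics/crop1.png",cv2.resize(np.hstack([a,b]),(800,400),interpolation=2))
def L(p): return np.array([p@np.array([.842,.539,0]),p@np.array([-.539,.842,0])]).round(3)
for n,uvs in(("top",[(385,188),(278,248)]),("scene",[(330,155)])):
    c=get_calibration(n)
    for uv in uvs: p=ray(c,uv,0); print(n,uv,p.round(3),L(p))
E
```

```text
top (385, 188) [ 0.517 -0.131  0.   ] [ 0.364 -0.389]
top (278, 248) [0.35  0.176 0.   ] [ 0.39  -0.041]
scene (330, 155) [ 0.514 -0.148  0.   ] [ 0.353 -0.402]
```

View pics/crop1.png

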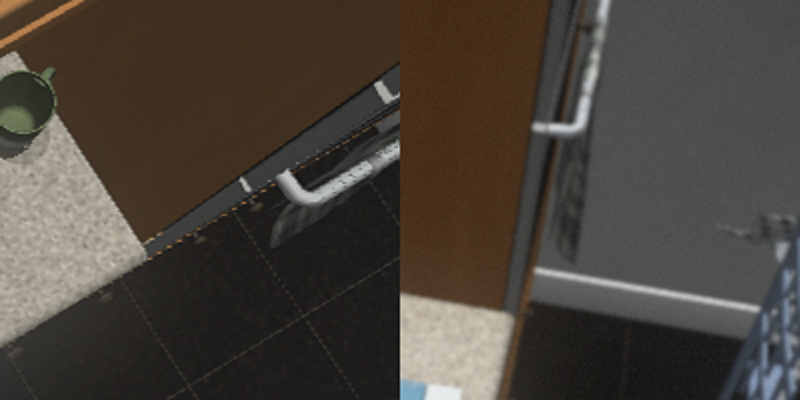

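The crops show a tall brown cabinet to the right, with a white handle end at top pixel (467,160) and scene pixel (361,64). I triangulate it so I can plan a clear path.

```bash
python3 - <<'E'
from h import *
from scipy.optimize import least_squares as ls
C=[get_calibration("top"),get_calibration("scene")]
def tri(u,v):
    s=ls(lambda p:np.r_[proj(C[0],p)-u,proj(C[1],p)-v],[.5,-.2,.3]); p=s.x
    print(p.round(3),"depth/lateral",round(p[:2]@[.842,.539],3),round(p[:2]@[-.539,.842],3),"res",s.cost)
tri((467,160),(361,64))    # handle corner
tri((454,148),(337,63))    # handle root
E
```

```text
[ 0.523 -0.231  0.288] depth/lateral 0.316 -0.477 res 1.1173007072551646
[ 0.561 -0.202  0.284] depth/lateral 0.364 -0.473 res 21.183024015418706
```

```bash
python3 - <<'E'
import numpy as np
a=np.linspace(-1.132,.501,19); P=.46*np.c_[np.cos(a),np.sin(a)]
print("in",(P[0]-[.2866,-.6107])*100/5); print((np.diff(P,axis=0)*100).round(1).tolist())
E
```

```text
in [-1.82337879  3.88557396]
[[3.7, 1.9], [3.5, 2.3], [3.3, 2.6], [3.0, 2.9], [2.8, 3.1], [2.5, 3.4], [2.2, 3.6], [1.8, 3.8], [1.5, 3.9], [1.1, 4.0], [0.7, 4.1], [0.4, 4.2], [-0.0, 4.2], [-0.4, 4.2], [-0.8, 4.1], [-1.1, 4.0], [-1.5, 3.9], [-1.8, 3.7]]
```

Call:
jog_arm([
  [[-1.8, 3.9, 0], 0],
  [[-1.8, 3.9, 0], 0],
  [[-1.8, 3.9, 0], 0],
  [[-1.8, 3.9, 0], 0],
  [[-1.8, 3.9, 0], 0],
  [[3.7, 1.9, 0], 0],
  [[3.5, 2.3, 0], 0],
  [[3.3, 2.6, 0], 0],
  [[0, 0, 0], 0],
], hand=5.2)

```text
clock: 1.0
tcp_pos: [0.3061, -0.3442, 0.304]
orientation: [-3.063, -0.697, -0.003]
contact_force: [-0.2, 0.5, -0.5]
grip_width: 0.0522
```

Tracking is good.

Call:
jog_arm([
  [[3.0, 2.9, 0], 0],
  [[2.8, 3.1, 0], 0],
  [[2.5, 3.4, 0], 0],
  [[2.2, 3.6, 0], 0],
  [[1.8, 3.8, 0], 0],
  [[1.5, 3.9, 0], 0],
  [[1.1, 4.0, 0], 0],
  [[0.7, 4.1, 0], 0],
  [[0.4, 4.2, 0], 0],
  [[0, 4.2, 0], 0],
  [[-0.4, 4.2, 0], 0],
  [[-0.8, 4.1, 0], 0],
])

```text
clock: 2.2
tcp_pos: [0.4497, 0.108, 0.3038]
orientation: [3.066, 0.683, -0.0]
contact_force: [0.3, -0.4, 0.5]
grip_width: 0.0519
```

Call:
jog_arm([
  [[-1.1, 4.0, 0], 0],
  [[-1.5, 3.9, 0], 0],
  [[-1.8, 3.7, 0], 0.13],
  [[0, 0, 0], 0],
  [[0, 0, 0], 0],
])

```text
clock: 2.7
tcp_pos: [0.4055, 0.2229, 0.3037]
orientation: [3.014, 0.883, -0.001]
contact_force: [0.2, -0.7, -0.6]
grip_width: 0.0518
```

```bash
python3 - <<'E'
from h import *
o=get_obs();c=get_calibration("wrist"); im=grab_frame("wrist"); cv2.imwrite("pics/w1.png",im[:,:,::-1])
print(o['clock'],o['tcp_pos'],R.from_rotvec(o['orientation']).as_matrix().round(3),o['joints'].round(2),c['xyz'])
for a,ce,_ in blobs(im,(3,120,110),(18,255,255),2,60): print(a,ce,ray(c,ce,.105).round(4))
E
```

```text
2.7 [0.40553885 0.22294358 0.30367448] [[ 0.842  0.54  -0.   ]
 [ 0.54  -0.842 -0.001]
 [-0.001  0.    -1.   ]] [-0.06  0.18 -0.64  2.01  0.13  0.99 -1.76] [0.45944916 0.25869596 0.37466202]
642 [287.3271028  206.08411215] [0.3991 0.1805 0.105 ]
```

View pics/w1.png

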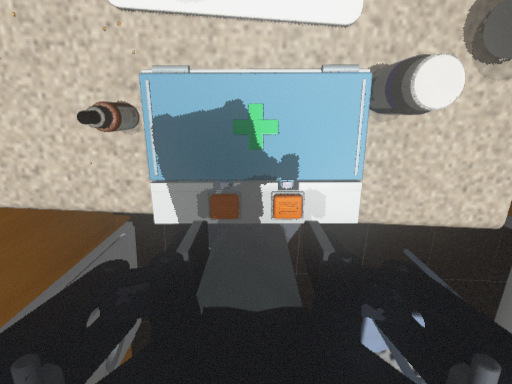

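The wrist view shows the box square in frame: the left button (shaded) is at (224,206), the right one is at (287,206), and the fingers are dark at the bottom.

```bash
python3 - <<'E'
from h import *
o=get_obs();c=get_calibration("wrist")
l=ray(c,(224.3,206.3),.105); r=ray(c,(287.5,206.1),.105)
a=ray(c,(153,182.5),.097);b=ray(c,(361,182),.097)
d=l-r; print(l,r,np.linalg.norm(d),"yaw",np.arctan2(-d[0],d[1]), "lid-edge yaw",np.arctan2(-(a-b)[0],(a-b)[1]), "mid",(l+r)/2)
m=(l+r)/2; t=m+.003*np.array([.842,.54,0]); print("shift",(t-o['tcp_pos'])[:2]*100, "mag",np.hypot(*t[:2]))
E
```

```text
[0.36454743 0.23401097 0.105     ] [0.39966071 0.17924101 0.105     ] 0.06505913696141218 yaw 0.5700965298167426 lid-edge yaw 0.5693849383743641 mid [0.38210407 0.20662599 0.105     ]
shift [-2.14514425 -1.36686147] mag 0.43738619005882134
```

Call:
jog_arm([
  [[-1.1, -0.7, -2], 0],
  [[-1.0, -0.6, -3], 0],
  [[0, 0, -3], 0],
  [[0, 0, -2], 0],
  [[0, 0, -1], 0],
  [[0, 0, 0], 0],
  [[0, 0, 0], 0],
])

```text
clock: 3.45
tcp_pos: [0.3855, 0.2097, 0.1945]
orientation: [-3.016, -0.879, -0.001]
contact_force: [-0.2, -0.1, -0.5]
grip_width: 0.0521
```

```bash
python3 - <<'E'
from h import *
o=get_obs();c=get_calibration("wrist"); im=grab_frame("wrist")
cs=get_calibration("scene"); s=grab_frame("scene")
print(o['clock'],o['tcp_pos'],o['contact_force'],o['grip_width'],np.abs(o['qvel']).max())
cv2.imwrite("pics/c2.png",np.hstack([im[130:330,100:420],cv2.resize(s[150:300,190:345],None,fx=200/150,fy=200/150,interpolation=2)])[:,:,::-1])
E
```

```text
3.45 [0.38551413 0.20965394 0.19448123] [-0.24388097 -0.06536528 -0.45956303] 0.05209742067258406 0.013225375499068886
```

View pics/c2.png

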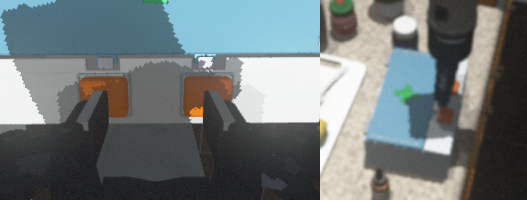

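The wrist crop shows both fingertips over the buttons, centred left to right, with the tips a little above them. Now I press down.

Call:
jog_arm([
  [[0, 0, -0.5], 0],
  [[0, 0, -0.5], 0],
  [[0, 0, -0.3], 0],
  [[0, 0, 0], 0],
])

```text
clock: 3.95
tcp_pos: [0.3845, 0.2098, 0.1804]
orientation: [3.015, 0.882, -0.002]
contact_force: [0.0, 0.4, 1.0]
grip_width: 0.052
```

Call:
jog_arm([
  [[0, 0, -0.2], 0],
  [[0, 0, -0.2], 0],
  [[0, 0, 0], 0],
])

```text
clock: 4.25
tcp_pos: [0.3847, 0.2099, 0.1767]
orientation: [3.015, 0.881, -0.001]
contact_force: [0.6, -0.7, -0.1]
grip_width: 0.0516
```

Call:
jog_arm([
  [[0, 0, -0.2], 0],
  [[0, 0, -0.2], 0],
  [[0, 0, 0], 0],
])

```text
clock: 4.55
tcp_pos: [0.3849, 0.21, 0.1729]
orientation: [3.015, 0.881, 0.0]
contact_force: [1.2, 0.1, 2.1]
grip_width: 0.0518
```

Call:
jog_arm([
  [[0, 0, -0.2], 0],
  [[0, 0, 0], 0],
  [[0, 0, 0], 0],
])

```text
clock: 4.85
tcp_pos: [0.3849, 0.21, 0.1711]
orientation: [3.015, 0.881, 0.001]
contact_force: [-1.4, 0.5, 4.5]
grip_width: 0.0519
```

Call:
jog_arm([
  [[0, 0, -0.2], 0],
  [[0, 0, 0], 0],
  [[0, 0, 0], 0],
])

```text
clock: 5.15
tcp_pos: [0.3849, 0.2101, 0.1693]
orientation: [3.015, 0.881, 0.001]
contact_force: [-0.5, -0.2, 8.1]
grip_width: 0.0518
```

Call:
jog_arm([
  [[0, 0, -0.15], 0],
  [[0, 0, 0], 0],
  [[0, 0, 0], 0],
])

```text
clock: 5.45
tcp_pos: [0.3849, 0.2102, 0.1689]
orientation: [3.014, 0.881, 0.001]
contact_force: [-6.3, -4.6, 26.7]
grip_width: 0.052
```

Both buttons are on their stops. I ease off slightly and wait for the lid.

Call:
jog_arm([
  [[0, 0, 0.05], 0],
  [[0, 0, 0], 0],
  [[0, 0, 0], 0],
  [[0, 0, 0], 0],
  [[0, 0, 0], 0],
  [[0, 0, 0], 0],
  [[0, 0, 0], 0],
  [[0, 0, 0], 0],
  [[0, 0, 0], 0],
  [[0, 0, 0], 0],
  [[0, 0, 0], 0],
  [[0, 0, 0], 0],
])

```text
clock: 6.65
tcp_pos: [0.3849, 0.2101, 0.169]
orientation: [3.015, 0.881, 0.001]
contact_force: [-5.3, -2.7, 19.7]
grip_width: 0.0518
```

Call:
jog_arm([
  [[0, 0, 0], 0],
  [[0, 0, 0], 0],
  [[0, 0, 0], 0],
  [[0, 0, 0], 0],
  [[0, 0, 0], 0],
  [[0, 0, 0], 0],
  [[0, 0, 0], 0],
  [[0, 0, 0], 0],
  [[0, 0, 0], 0],
  [[0, 0, 0], 0],
  [[0, 0, 0], 0],
  [[0, 0, 0], 0],
])

```text
clock: 7.85
tcp_pos: [0.3849, 0.2101, 0.169]
orientation: [3.015, 0.881, 0.001]
contact_force: [-4.5, -3.0, 19.0]
grip_width: 0.0521
```

```bash
python3 - <<'E'
from h import *
im=grab_frame("wrist"); s=grab_frame("scene")
cv2.imwrite("pics/c3.png",np.hstack([im[60:330,80:440],cv2.resize(s[150:300,190:345],None,fx=1.8,fy=1.8,interpolation=2)])[:,:,::-1])
E
```

```text
(no output)
```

View pics/c3.png

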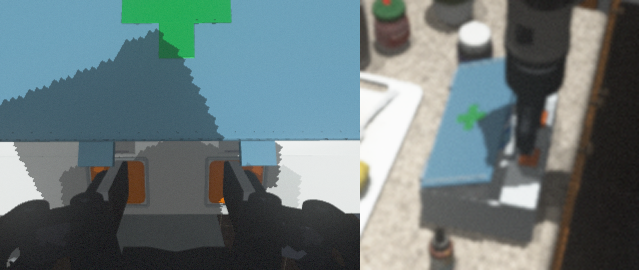

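The lid has risen: its front edge lies at row 139 of the wrist crop, with the two hook tabs hanging at about (95,152) and (258,152). I measure its angle and plan the push.

```bash
cat >> h.py <<'E'
X=np.array([.8423,.539,0]);Y=np.array([-.539,.8423,0]);ORG=np.array([.3820,.2073,0])+.057*X
def box(x,y,z): return ORG+x*X+y*Y+np.array([0,0,z])
def edge(t): return box(.074-.104*np.cos(t),0,.092+.104*np.sin(t))
E
python3 - <<'E'
from h import *
o=get_obs();c=get_calibration("wrist")
for t in(.3,.4,.45,.5,.6): print(t,proj(c,edge(t)).round(1))
print("tcp box x,y",(o['tcp_pos']-ORG)@X,(o['tcp_pos']-ORG)@Y)
# finger centre path: contact at radius r under lid, finger half width 11mm, tip z 12mm below contact
for t in np.arange(.45,1.41,.1):
    r=.097; x=.074-r*np.cos(t)+.003*np.sin(t)-.011; z=.092+r*np.sin(t)-.003*np.cos(t)
    print(round(t,2),"finger x",round(x,4),"contact z",round(z,4),"world",box(x,0,0)[:2].round(4),"tcp z",round(z-.012+.073,4))
E
```

```text
0.3 [258.9 198.8]
0.4 [259.3 197.7]
0.45 [259.5 196. ]
0.5 [259.7 193.5]
0.6 [260.3 185.4]
tcp box x,y -0.053056323509967446 0.0007740946977533823
0.45 finger x -0.023 contact z 0.1315 world [0.4106 0.2256] tcp z 0.1925
0.55 finger x -0.0181 contact z 0.1401 world [0.4147 0.2283] tcp z 0.2011
0.65 finger x -0.0124 contact z 0.1483 world [0.4196 0.2313] tcp z 0.2093
0.75 finger x -0.0059 contact z 0.1559 world [0.425  0.2348] tcp z 0.2169
0.85 finger x 0.0012 contact z 0.1629 world [0.4311 0.2387] tcp z 0.2239
0.95 finger x 0.009 contact z 0.1692 world [0.4376 0.2429] tcp z 0.2302
1.05 finger x 0.0173 contact z 0.1746 world [0.4446 0.2474] tcp z 0.2356
1.15 finger x 0.0261 contact z 0.1793 world [0.452  0.2521] tcp z 0.2403
1.25 finger x 0.0353 contact z 0.1831 world [0.4597 0.257 ] tcp z 0.2441
1.35 finger x 0.0447 contact z 0.186 world [0.4676 0.2621] tcp z 0.247
```

Call:
jog_arm([
  [[0, 0, 0.2], 0],
  [[0, 0, 0.4], 0],
  [[0, 0, 0.8], 0],
  [[0, 0, 1.0], 0],
  [[0, 0, 0.8], 0],
  [[0, 0, 0], 0],
  [[0, 0, 0], 0],
])

```text
clock: 8.65
tcp_pos: [0.3849, 0.2099, 0.2001]
orientation: [3.015, 0.881, 0.001]
contact_force: [0.1, -0.8, 0.2]
grip_width: 0.0519
```

Call:
jog_arm([
  [[0, 0, 0], 0],
  [[0, 0, 0], 0],
  [[0, 0, 0], 0],
  [[0, 0, 0], 0],
  [[0, 0, 0], 0],
  [[0, 0, 0], 0],
  [[0, 0, 0], 0],
], hand=0, grip_force=20)

```text
clock: 9.35
tcp_pos: [0.3848, 0.2099, 0.1999]
orientation: [-3.015, -0.881, 0.0]
contact_force: [0.3, -0.8, -0.3]
grip_width: 0.0001
```

Call:
jog_arm([
  [[0, 0, -0.3], 0],
  [[0, 0, -0.3], 0],
  [[0.4, 0.25, 0], 0],
  [[0.4, 0.25, 0], 0],
  [[0.4, 0.25, 0], 0],
  [[0.4, 0.25, 0], 0],
  [[0.3, 0.2, 0], 0],
  [[0.2, 0.15, 0], 0],
  [[0, 0, 0], 0],
])

```text
clock: 10.25
tcp_pos: [0.4035, 0.2218, 0.193]
orientation: [3.012, 0.88, -0.011]
contact_force: [-8.8, -5.4, 5.9]
grip_width: 0.0001
```

Call:
jog_arm([
  [[0.2, 0.1, 0], 0],
  [[0.2, 0.15, 0], 0],
  [[0.1, 0.1, 0], 0],
  [[0, 0, 0], 0],
])

```text
clock: 10.65
tcp_pos: [0.4079, 0.2247, 0.1929]
orientation: [3.011, 0.88, -0.013]
contact_force: [-10.4, -6.9, 8.7]
grip_width: -0.0
```

Pushing horizontally makes the edge drag on the finger by friction. I back off, go lower, and look before lifting along the edge's arc.

Call:
jog_arm([
  [[-0.4, -0.3, 0], 0],
  [[-0.4, -0.2, 0], 0],
  [[0, 0, -0.8], 0],
  [[0, 0, 0], 0],
  [[0, 0, 0], 0],
])

```text
clock: 11.15
tcp_pos: [0.403, 0.222, 0.1856]
orientation: [-3.015, -0.881, 0.001]
contact_force: [-0.8, -1.2, -0.5]
grip_width: -0.0001
```

```bash
python3 - <<'E'
from h import *
im=grab_frame("wrist"); s=grab_frame("top"); c=get_calibration("wrist")
cv2.imwrite("pics/c4.png",np.hstack([im[0:330,60:460],cv2.resize(s[130:270,180:320],(330,330),interpolation=2)])[:,:,::-1])
for t in(.3,.4,.45,.5,.6,.7): print(t,proj(c,edge(t)).round(1))
for a,ce,_ in blobs(im,(3,120,90),(18,255,255),2,60): print(a,ce,ray(c,ce,.105).round(4))
o=get_obs(); print(o['tcp_pos'],o['contact_force'])
E
```

```text
0.3 [259.  228.7]
0.4 [259.3 230.1]
0.45 [259.4 230. ]
0.5 [259.6 229.3]
0.6 [260.  225.9]
0.7 [260.5 219.1]
95 [23.30526316 99.07368421] [0.3975 0.3637 0.105 ]
329 [212.09118541 251.69604863] [0.3743 0.2358 0.105 ]
392 [300.4005102  252.22959184] [0.4029 0.1904 0.105 ]
3386 [ 26.3284111 276.3975192] [0.2974 0.3247 0.105 ]
[0.40304789 0.22203857 0.18582874] [-0.55896602 -1.03643218  0.58802318]
```

View pics/c4.png

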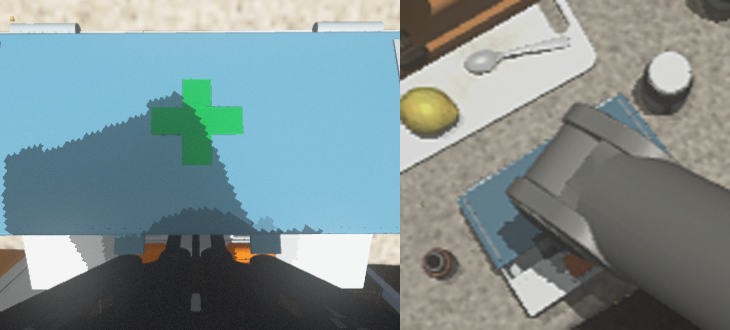

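```bash
python3 - <<'E'
from h import *
c=get_calibration("wrist")
print("deck corners",[proj(c,box(-.078,y,.097)).round(1)-[60,0] for y in(.11,-.11)],"measured ~ (32,289),(363,290)")
for y in(.11,-.11): print("hinge z92",proj(c,box(.078,y,.097))-[60,0])
for a in((32,289),(363,290)):
    p=ray(c,np.array(a)+[60,0],.097); print((p-ORG)@X,(p-ORG)@Y)
E
```

```text
deck corners [array([ 32.3, 286.8]), array([364.1, 286.4])] measured ~ (32,289),(363,290)
hinge z92 [-13.99907307  23.41713718]
hinge z92 [411.48168344  23.22908787]
-0.07969091799871275 0.11042476990834293
-0.08074404120359532 -0.10971724526194374
```

The view shows the box in place (within about 2 mm), the lid ajar with its edge at row 233, and the closed fingers between the hook tabs. Now I push along the arc.

Call:
jog_arm([
  [[0.3, 0.2, 0], 0],
  [[0.2, 0.1, 0.1], 0],
  [[0.2, 0.13, 0.45], 0],
  [[0.2, 0.13, 0.45], 0],
  [[0.24, 0.15, 0.43], 0],
  [[0, 0, 0], 0],
])

```text
clock: 11.85
tcp_pos: [0.4129, 0.2283, 0.2001]
orientation: [3.014, 0.881, -0.006]
contact_force: [-8.8, -4.2, 6.0]
grip_width: -0.0003
```

Call:
jog_arm([
  [[0.1, 0.06, 0.45], 0],
  [[0.2, 0.13, 0.45], 0],
  [[0.2, 0.13, 0.45], 0],
])

```text
clock: 12.15
tcp_pos: [0.4187, 0.232, 0.2135]
orientation: [3.015, 0.882, -0.002]
contact_force: [-2.6, -1.6, -2.2]
grip_width: -0.0002
```

Call:
jog_arm([
  [[0.27, 0.17, 0.4], 0],
  [[0.27, 0.17, 0.4], 0],
  [[0.3, 0.19, 0.35], 0],
])

```text
clock: 12.45
tcp_pos: [0.428, 0.2377, 0.2256]
orientation: [-3.015, -0.881, -0.001]
contact_force: [-2.1, -1.0, -2.0]
grip_width: -0.0003
```

Call:
jog_arm([
  [[0.3, 0.19, 0.2], 0],
  [[0.3, 0.19, 0.2], 0],
  [[0.3, 0.19, 0.2], 0],
])

```text
clock: 12.75
tcp_pos: [0.4364, 0.2432, 0.2316]
orientation: [3.015, 0.881, -0.002]
contact_force: [-4.7, -3.2, 4.6]
grip_width: 0.0
```

Call:
jog_arm([
  [[0.3, 0.19, 0.2], 0],
  [[0.3, 0.19, 0.2], 0],
  [[0.3, 0.19, 0.2], 0],
])

```text
clock: 13.05
tcp_pos: [0.4459, 0.2493, 0.2377]
orientation: [3.015, 0.882, 0.001]
contact_force: [-3.5, -2.0, 1.9]
grip_width: 0.0005
```

Call:
jog_arm([
  [[0.3, 0.19, 0.15], 0],
  [[0.3, 0.19, 0.15], 0],
  [[0.3, 0.19, 0.1], 0],
])

```text
clock: 13.35
tcp_pos: [0.455, 0.255, 0.2415]
orientation: [-3.015, -0.881, -0.001]
contact_force: [-3.3, -1.9, 2.3]
grip_width: 0.0003
```

Call:
jog_arm([
  [[0.3, 0.19, 0.1], 0],
  [[0.3, 0.19, 0.1], 0],
  [[0.3, 0.19, 0.1], 0],
  [[0.3, 0.19, 0.1], 0],
  [[0.2, 0.13, 0.05], 0],
  [[0, 0, 0], 0],
])

```text
clock: 13.95
tcp_pos: [0.4692, 0.2638, 0.2457]
orientation: [-3.015, -0.881, -0.001]
contact_force: [-1.3, 0.4, -0.0]
grip_width: 0.0
```

Call:
jog_arm([
  [[-0.5, -0.3, 0], 0],
  [[-1.5, -1.0, 0], 0],
  [[-2.5, -1.6, 0], 0],
  [[-2.5, -1.6, 1], 0],
  [[0, 0, 4], 0],
  [[0, 0, 4], 0],
  [[0, 0, 0], 0],
])

```text
clock: 14.65
tcp_pos: [0.4003, 0.22, 0.3409]
orientation: [-3.015, -0.881, -0.016]
contact_force: [-0.4, 1.6, 0.7]
grip_width: -0.0007
```

```bash
python3 - <<'E'
from h import *
o=get_obs(); print(o['clock'],o['tcp_pos'],o['contact_force'])
im=grab_frame("wrist"); s=grab_frame("scene"); c=get_calibration("wrist"); cs=get_calibration("scene")
cv2.imwrite("pics/c5.png",np.hstack([cv2.resize(im,(400,300)),cv2.resize(s[110:320,120:345],(400,373),interpolation=2)[:300]])[:,:,::-1])
for t in(1.0,1.1,1.2,1.3,1.4,1.5): print(t,(proj(c,edge(t))*.78).round(1), ((proj(cs,edge(t)+.11*Y)-[120,110])*1.777).round(1))
E
```

```text
14.65 [0.40027264 0.21995414 0.34086737] [-0.3533368   1.59357014  0.67334025]
1.0 [199.9  98.5] [222.4 227.1]
1.1 [200.   89.5] [215.2 223.5]
1.2 [200.   79.5] [207.6 220.1]
1.3 [200.   68.4] [199.7 217.2]
1.4 [200.   56.6] [191.7 214.7]
1.5 [200.   44.1] [183.5 212.6]
```

View pics/c5.png

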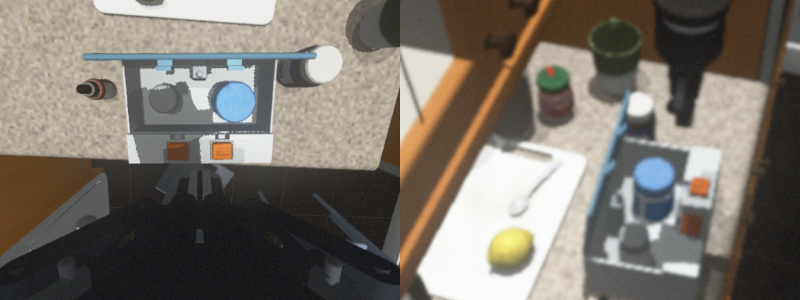

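The lid stands at about 1.4 rad (edge at row 57 of the wrist half), and both bottles are upright inside. The gripper is clear, and the neighbours are standing.

```bash
python3 - <<'E'
from h import *
im=grab_frame("wrist"); c=get_calibration("wrist")
for a,ce,_ in blobs(im[150:240,180:320].copy(),(3,120,60),(18,255,255),2,60): 
    p=ray(c,ce+[180,150],.105); print(a,p.round(4),((p-ORG)@X).round(4),((p-ORG)@Y).round(4))
o=get_obs(); print(o['clock'],np.abs(o['qvel']).max())
hand_in()
E
```

```text
535 [0.3629 0.2349 0.105 ] -0.0582 0.0335
527 [0.398  0.1798 0.105 ] -0.0583 -0.0318
14.8 0.024717113090222717
the job is handed in; nothing more can be done
```

I opened the medicine box and handed the job in at 14.8 s of the 48 s allowed. No verdict comes back, so the results below are from my own checks.

I pressed both buttons onto their stops with the two fingertips and held about 19 N for 2.4 s while the lid rose. Then I let go, closed the fingers and pushed the lid up by its front edge.

**What the last checks showed:**
- **Lid:** it stands at about 1.4 rad (80°), read from the final wrist picture. I did not measure whether it was still.
- **Box:** the buttons were within about 2 mm of their first measured places, so the box had hardly moved.
- **Buttons:** I saw both in the last picture, but did not measure their height. I take them to be up again because they spring back and nothing was on them.
- **Bottles and neighbours:** both bottles stand upright in the box. The dark bottle, dropper, lemon and spoon look undisturbed in the pictures, though I did not measure them again.
- **Robot:** the gripper was clear of everything.

**One thing went wrong on the way:** the first push on the lid was horizontal and jammed by friction, with up to about 15 N on the tool. I backed off, found the box within about 2–3 mm of its place, and finished the push along the lid's arc. The first steps still read up to about 11 N, and the rest 3–7 N.

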